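# Set a gate valve one true turn open, past the slack of its handwheel

## Robot

A 6-joint arm with a two-finger parallel gripper is mounted at the origin on the work surface. World frame = base frame: x ahead of the robot, y to its left, z up, the work surface at z = 0. Lengths are in m, angles in rad, forces in N, time in s.
With the tool pointing down it reaches from about 0.275 to 0.725 m from the base axis. Payload 15.9 kg.
Tool frame: the origin (TCP) lies midway between the tips of the shut fingers; the grasp point (between the pads) lies grasp_offset behind it (grasp_offset is the distance from the TCP to the grasp point, in m); z points along the fingers, y is the line along which they close (so a half turn about z gives the same grasp; the last joint's range is limited). The gripper opens to 85 mm and grips with 20 to 120 N. Pads are 22 mm wide; open, the fingers measure 114 mm over their backs; the gripper's body (76 mm by 85 mm) begins 54 mm behind the grasp point. The pads swing forward as they close: fully open they stand 13 mm farther back than shut.
Start: joints at [1.272, 0.213, -0.034, 1.323, 0, 1.571], TCP at [0.147, 0.478, 0.231] pointing down, gripper open.
Joint ranges: [-2.98, 2.98], [-0.74, 1.72], [-1.14, 1.35], [-2.1, 2.04], [-1.57, 1.44], [-3.14, 3.14]. Speed limits (rad/s): [1.89, 1.89, 2.39, 2.57, 3.14, 3.14].

## Interface

Orientations are given as a 3x3 rotation matrix whose columns are the frame's x, y, z axes.
In Python, from station import * gives the robot as it stands.
- The arm moves only by the tool step_arm, never from a script. Its argument "plan" is a list of rows, each a list of 4 numbers: the shift along the tool's x, y, z in units of 25 mm (1.0 is 25 mm), then the turn about the tool's z in degrees. In form: [[tx, ty, tz, roll], ...]. A call has 1 to 20 rows; each row is the pose to reach, as a shift and turn from the pose commanded when the call began, along the tool's axes at that moment; what a row does not reach only later rows make up. A row lasts 1/12 s, in which the tool goes at most 41.7 mm and 7.16 degrees, less where a joint would pass 70% of its speed; a pose out of reach is approached as far as the arm can. A call with a gripper value outside its range is refused whole. "hand" is the gripper command: -1 is shut, 1 is fully open, values between are in proportion, set as the call begins (left out, the last holds). The fingers move at their own pace and stop on an object; "force" is the grip in N (left out, the last holds). Time passes only in rows, so rows that repeat a pose let the fingers close. It gives the time, the measured TCP pose, the force, the opening and the grip force at its end, in the units of the state.
- observe(): the state, without advancing time (a new reading comes with each control period).
- read_camera(name): name is "scene" or "top"; returns a dict with "image" (420x560x3 uint8, blue, green, red), "fx", "fy", "cx", "cy" (pixels), "xyz" and "attitude" of the camera in the world. Camera axes: x right, y up, looking along -z (the intrinsics and any distortion apply to the point x, -y, -z); pixel columns grow to the right and rows downward; lengths in m; the calibration is good to about 2 mm. A picture is of the moment at which its call begins. There is no depth.
- finish_job(): hands the job in; it is judged then, once.
The state is a dict: "clock": time; "joint_pos": joint angles; "qvel": joint speeds; "joint_efforts": joint torques, N m; "tool_pos": TCP position; "eef_rot": TCP orientation; "ft_force": force on the tool from outside, world axes, zero at the start; "ft_torque": the same for the moment, N m; "width": finger opening in m; "finger_force": force on a finger pad.
Only numpy, scipy, OpenCV 4.12 (cv2) and the standard library are available. Lean on these libraries where they do the work, as an engineer would, in place of code of your own. Each camera call takes 0.05 s, during which the arm holds its last target. There are 200 camera calls.

## Task

Set this gate valve for fitting: shut it fully with its handwheel (clockwise seen from above) until you feel it seat, then open it again by one full turn. The worn wheel has a lot of slack, so count the turn only from where the wheel picks up the stem again. The valve just stands on the bench: be gentle enough that it does not shift or tip, leave the other things alone, and let go of the wheel at the end.

Things in the scene. Friction and masses are not known exactly. Their poses are not given: they have to be found in the camera images.
- valve: dark cast-iron gate valve on a square aluminium plate 220 x 220 x 12 mm, about 4.4 kg, standing unfastened on the bench; horizontal flanged pipe along its y axis, stem and handwheel on a vertical axis through the plate's centre. Origin: centre of the plate's underside, z up. A level push of more than about 20 N at the handle makes it slide or tip
- wheel_center (a point): centre of the handwheel's rim on the vertical stem axis, 157 mm above the bench. Dark iron wheel, level: rim centre-line radius 60 mm, bar 14 mm thick, 3 spokes, one to the handle. Clockwise from above shuts. Within its slack (hidden, over a fifth of a turn, starts anywhere in it) it needs about 0.5 N at the handle, about 7 N when it takes the stem along; at the seat it stops dead
- handle_mid (a point): middle of the upright black round crank handle on the rim: 24 mm across, 50 mm tall (25 mm above and below this point), 60 mm from the stem axis; 192 mm above the bench; its foot is 3 mm above the rim's top. It spins freely on its own upright axis without end, so a gripper holding it need not turn as the wheel goes round
- stem_tip (a point): centre of the top end of the steel screwed stem, 14 mm across, that stands up through the wheel's hub. 195 mm above the valve's underside when shut; rises 4 mm for each true turn of opening and stays where it is left. At the start the valve is 0.15 to 0.4 turn open
- drill: cordless drill standing upright on its battery, about 200 mm tall and 180 mm long, 1.4 kg; origin centre of its underside; bystander
- glue: white plastic glue bottle with black cap, 40 mm across, 110 mm tall, upright; origin centre of its underside; bystander
- battery: spare tool battery, 115 x 75 x 63 mm, lying; origin centre of its underside; bystander
- plate_corner (a point): corner of the valve's aluminium plate at its +x +y side, on the top face: 110, 110, 12 mm from the valve's origin in the valve's axes

How it is judged:
On the way:
1. the valve is shut: the stem is down within 0.2 mm of the seat (z of stem_tip in the frame of valve below 0.1952 m), for 0.2 s.
At the end, for the whole second after the job is handed in: the stem stands one turn (4 mm) above its shut position, within an eighth of a turn (0.5 mm); the valve stands level, at rest, its centre within 6 mm and its plate's corner within 10 mm of where they were, and the robot has let go of it (z of stem_tip in the frame of valve between 0.1985 and 0.1995 m and distance of valve from where it was at the start of the episode below 0.006 m and distance of plate_corner from where it was at the start of the episode below 0.01 m and angle between valve's own z axis and vertical below 0.03 rad and linear speed of valve below 0.01 m/s); the robot touches nothing.
It fails at once if the valve is shoved more than 6 mm by forcing the wheel (distance of valve from where it was at the start of the episode above 0.006 m).
It fails at once if the valve is twisted or shoved so that its plate's corner moves more than 10 mm (distance of plate_corner from where it was at the start of the episode above 0.01 m).
It fails at once if the valve is tipped more than 0.06 rad (angle between valve's own z axis and vertical above 0.06 rad).
It fails at once if a bystander is moved more than 20 mm (distance of any of drill, glue, battery from where it was at the start of the episode above 0.02 m).
It also fails if it takes over 67 s, if anything falls off the work surface, if the arm or the gripper's body presses on something with over 40 N, if the wrist force passes 120 N, or if a joint passes its speed limit or range.

## Working session

There is one attempt and no reset: what is moved stays moved. The work goes in short steps, Python scripts to look and compute and a tool call to move; the robot and the scene stay as the last step left them, time stands still between calls to the robot, and variables do not carry over. Pictures are saved under pics/ and viewed, at most 10 in all, crops included, and the job is handed in when it is done.

Besides the shell and the picture viewer there is one more tool, called after ">>>" as name(argument=value, ...), one argument or row to a line, values as JSON. step_arm: Moves the arm, as the interface text tells. Its arguments: {"type":"object","properties":{"plan":{"type":"array","items":{"type":"array","items":{"type":"number"}}},"hand":{"type":"number"},"force":{"type":"number"}},"required":["plan"]}

```bash
mkdir -p pics; python3 - <<'E'
from station import *
import cv2,numpy as np
s=observe();print({k:np.round(v,3).tolist() if not isinstance(v,float) else v for k,v in s.items()})
for n in("scene","top"):
    c=read_camera(n);cv2.imwrite(f"pics/{n}0.png",c["image"]);print(n,c["fx"],c["fy"],c["cx"],c["cy"],np.round(c["xyz"],4),np.round(c["attitude"],4).tolist(),[k for k in c])
E
```

```text
{'clock': 0.0, 'joint_pos': [1.272, 0.213, -0.035, 1.323, 0.0, 1.571], 'qvel': [-0.001, 0.001, -0.001, 0.0, 0.0, -0.0], 'joint_efforts': [0.0, -68.616, 48.712, 0.018, 0.0, 0.0], 'tool_pos': [0.147, 0.478, 0.231], 'eef_rot': [[-0.956, 0.294, -0.0], [0.294, 0.956, -0.001], [0.0, -0.001, -1.0]], 'ft_force': [0.032, 0.353, 1.514], 'ft_torque': [-0.05, -0.057, 0.0], 'finger_force': 0.0, 'width': 0.08543398543920327}
scene 434.82591786045464 434.82591786045464 285.82723675994134 208.8347145321485 [ 1.1553 -0.7295  1.029 ] [[0.8204, -0.3783, 0.4288], [0.5714, 0.5712, -0.5892], [-0.0221, 0.7284, 0.6848]] ['image', 'fx', 'fy', 'cx', 'cy', 'xyz', 'attitude']
top 382.7873322011584 382.7873322011584 284.6239186288672 209.26829180803628 [0.482  0.0301 1.1191] [[0.0029, 0.9939, -0.1104], [-1.0, 0.0029, -0.0008], [-0.0005, 0.1104, 0.9939]] ['image', 'fx', 'fy', 'cx', 'cy', 'xyz', 'attitude']
```

View pics/scene0.png

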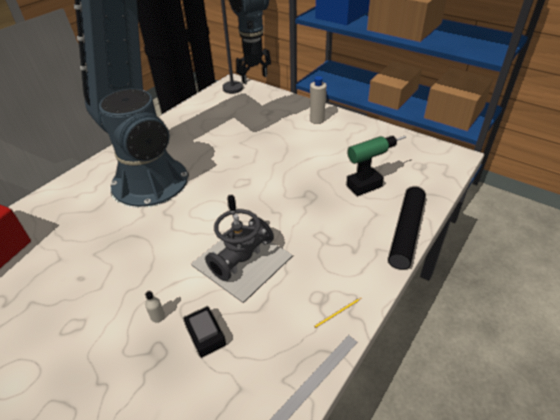

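View pics/top0.png

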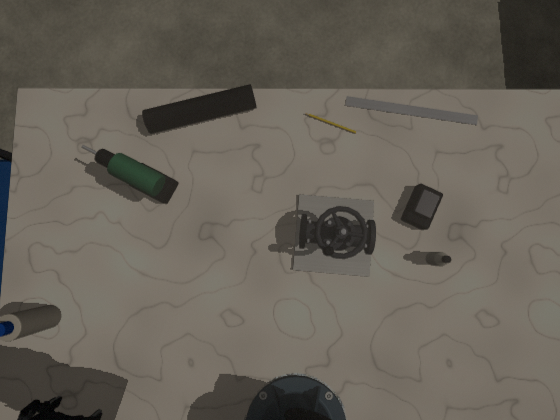

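The scene view has the wheel at about (238,228) and the handle at (232,202). The top view has the wheel at about (341,231) and the plate at (295–374,195–276). I'll enlarge both to place the handle.

```bash
cat > h.py <<'E'
from station import *
import cv2,numpy as np
def ray(c,u,v):
    d=np.array([(u-c["cx"])/c["fx"],-(v-c["cy"])/c["fy"],-1.]);return np.array(c["xyz"]),np.array(c["attitude"])@d
def onz(c,u,v,z):
    o,d=ray(c,u,v);return o+d*(z-o[2])/d[2]
def pix(c,p):
    q=np.array(c["attitude"]).T@(np.array(p)-c["xyz"]);return np.array([c["cx"]-c["fx"]*q[0]/q[2],c["cy"]+c["fy"]*q[1]/q[2]])
def tri(a,ua,b,ub):
    o1,d1=ray(a,*ua);o2,d2=ray(b,*ub);A=np.c_[d1,-d2];t=np.linalg.lstsq(A,o2-o1,rcond=None)[0]
    p,q=o1+t[0]*d1,o2+t[1]*d2;return (p+q)/2,np.linalg.norm(p-q)
E
python3 - <<'E'
from h import *
t=read_camera("top");s=read_camera("scene")
f=lambda im,g:np.clip(255*(im/255.)**g,0,255).astype(np.uint8)
a=cv2.resize(f(t["image"][185:285,280:385],.5),None,fx=3.8,fy=5.7,interpolation=cv2.INTER_CUBIC)
a=cv2.resize(f(t["image"][185:285,285:385],.5),(400,400),interpolation=cv2.INTER_CUBIC)
b=cv2.resize(f(s["image"][190:290,195:295],.5),(400,400),interpolation=cv2.INTER_CUBIC)
cv2.imwrite("pics/c1.png",np.hstack([a,b]))
# plate from top: grey-bright differs: saturation mask
h=cv2.cvtColor(t["image"],cv2.COLOR_BGR2HSV);print(h[200,300],h[200,365],h[270,340],h[180,340],h[290,340])
E
```

```text
[ 18  24 107] [ 19  27 105] [ 19  26 109] [ 18  38 122] [ 19  35 124]
```

View pics/c1.png

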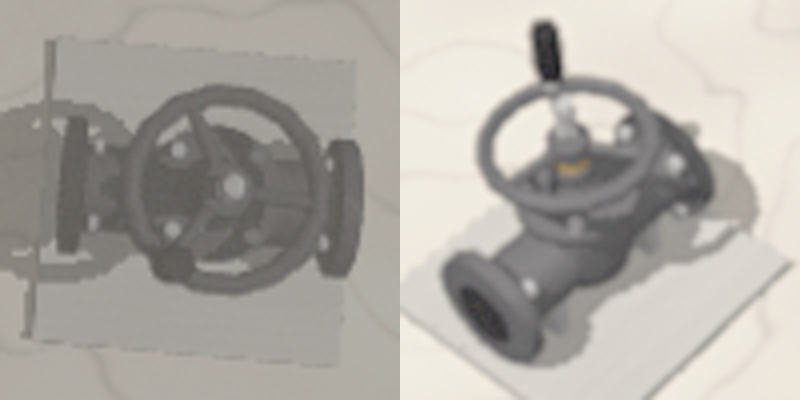

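The top crop shows the handle at about (328,251.2), the stem tip at (343.5,231.5) and the rim centre at (341.8,232.2). The scene crop has the handle middle at (231.5,202.7). Next I'll cast rays and cross-check them.

```bash
python3 - <<'E'
from h import *
t=read_camera("top");s=read_camera("scene")
print("stem",onz(t,343.5,231.5,.196),"rim",onz(t,341.8,232.2,.157),"rim scene",onz(s,237.1,226.3,.157))
print("handle top",onz(t,328,251.2,.2),"scene",onz(s,231.5,202.7,.192),tri(t,(328,251.2),s,(231.5,202.7)))
# plate corners in top crop
for q in [(50,38),(355,60),(338,366),(28,340)]:print("pc",onz(t,285+q[0]/4,185+q[1]/4,.012))
# masks: bystanders
im=t["image"];g=cv2.cvtColor(im,cv2.COLOR_BGR2GRAY)
def big(m,roi):
    z=np.zeros_like(m);x0,y0,x1,y1=roi;z[y0:y1,x0:x1]=m[y0:y1,x0:x1];ys,xs=np.nonzero(z);return xs.mean(),ys.mean(),len(xs)
print(onz(t,424,206,.05),onz(t,438,259,.05),onz(t,140,175,.1))
# rim ellipse scene: dark mask outer contour
c=onz(t,341.8,232.2,.157)
print([pix(s,c+[.06*np.cos(a),.06*np.sin(a),0]).round(1).tolist() for a in np.arange(0,6.28,1.57)])
E
```

```text
stem [ 0.5310275  -0.11130156  0.196     ] rim [ 0.53132831 -0.11297966  0.157     ] rim scene [ 0.53570671 -0.11400484  0.157     ]
handle top [ 0.48370385 -0.07304017  0.2       ] scene [ 0.4865746 -0.0742259  0.192    ] (array([ 0.48443925, -0.07347876,  0.19029617]), np.float64(0.0019310190471201907))
pc [ 0.64850669 -0.00657904  0.012     ]
pc [ 0.63293162 -0.22901519  0.012     ]
pc [ 0.41262187 -0.21187404  0.012     ]
pc [0.43030815 0.00931631 0.012     ]
[ 0.61113401 -0.3610323   0.05      ] [ 0.46340166 -0.39429254  0.05      ] [0.68736677 0.42247031 0.1       ]
[[252.9, 234.0], [249.3, 213.2], [220.1, 217.2], [222.1, 238.4]]
```

```bash
cat >> h.py <<'E'
C=np.array([.532,-.1115])
def go(p):
    s=observe();R=np.array(s["eef_rot"]);return np.round(R.T@(np.array(p)-s["tool_pos"])/.025,2)
E
python3 - <<'E'
from h import *
import station
print(grasp_offset if 'grasp_offset' in globals() else [k for k in dir(station) if k[0]!='_'])
print(go([.485,-.0737,.30]),observe()["ft_force"],observe()["clock"])
E
```

```text
0.0187
[-19.41 -17.1   -2.75] [ 0.16084377 -0.13637319  0.11025164] 0.3
```

>>> step_arm(
  plan=[
    [0,0,-2.75,0],
    [0,0,-2.75,0],
    [-19.4,-17.1,-2.75,0],
    [-19.4,-17.1,-2.75,0],
    [-19.4,-17.1,-2.75,0],
    [-19.4,-17.1,-2.75,0],
    [-19.4,-17.1,-2.75,0],
    [-19.4,-17.1,-2.75,0],
    [-19.4,-17.1,-2.75,0],
    [-19.4,-17.1,-2.75,0],
    [-19.4,-17.1,-2.75,0],
    [-19.4,-17.1,-2.75,0],
    [-19.4,-17.1,-2.75,0],
    [-19.4,-17.1,-2.75,0],
    [-19.4,-17.1,-2.75,0],
    [-19.4,-17.1,-2.75,0],
    [-19.4,-17.1,-2.75,0],
    [-19.4,-17.1,-2.75,0],
    [-19.4,-17.1,-2.75,0],
    [-19.4,-17.1,-2.75,0],
  ],
  hand=0.5,
)

```text
clock: 1.97
tool_pos: [0.485, -0.0744, 0.2995]
eef_rot: [[-0.955, 0.296, -0.001], [0.296, 0.955, 0.0], [0.001, -0.0, -1.0]]
ft_force: [-0.6, 0.5, -0.9]
width: 0.0636
finger_force: 0.0
```

>>> step_arm(
  plan=[
    [0,0,1,0],
    [0,0,2,0],
    [0,0,3,0],
    [0,0,4,0],
    [0,0,4.5,0],
    [0,0,4.95,0],
    [0,0,4.95,0],
  ],
)

```text
clock: 2.55
tool_pos: [0.4833, -0.0723, 0.1746]
eef_rot: [[-0.956, 0.293, -0.003], [0.293, 0.956, 0.001], [0.003, -0.0, -1.0]]
ft_force: [-0.2, 0.2, -0.3]
width: 0.0639
finger_force: 0.0
```

```bash
python3 - <<'E'
from h import *
s=read_camera("scene");t=read_camera("top")
f=lambda im:np.clip(255*(im/255.)**.5,0,255).astype(np.uint8)
a=cv2.resize(f(t["image"][185:285,285:385]),(400,400),interpolation=cv2.INTER_CUBIC)
b=cv2.resize(f(s["image"][150:250,185:285]),(400,400),interpolation=cv2.INTER_CUBIC)
cv2.imwrite("pics/c2.png",np.hstack([a,b]));print(observe()["ft_force"])
E
```

```text
[-0.08564809 -0.24991352  0.12411802]
```

View pics/c2.png

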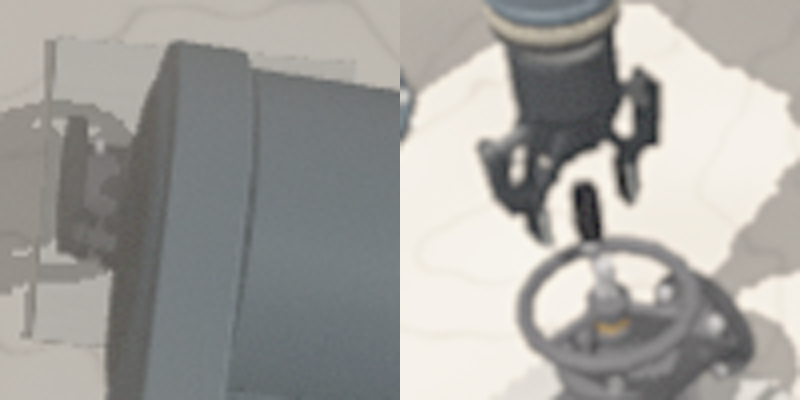

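Both fingertips straddle the handle at crop (588,210), and their midpoint is about (584,215). I'll grip gently.

>>> step_arm(
  plan=[
    [0,0,0,0],
    [0,0,0,0],
    [0,0,0,0],
    [0,0,0,0],
    [0,0,0,0],
    [0,0,0,0],
    [0,0,0,0],
    [0,0,0,0],
  ],
  hand=-1,
  force=20,
)

```text
clock: 3.32
tool_pos: [0.485, -0.0734, 0.1767]
eef_rot: [[-0.956, 0.294, 0.001], [0.294, 0.956, 0.0], [-0.001, 0.0, -1.0]]
ft_force: [-1.3, 2.6, 6.4]
width: 0.0234
finger_force: 21.0
```

```bash
cat >> h.py <<'E'
U=lambda a:np.array([np.cos(a),np.sin(a)])
def rep(c=None):
    c=C if c is None else np.array(c)
    s=observe();p=np.array(s["tool_pos"]);r=p[:2]-c;a=np.arctan2(r[1],r[0]);f=np.array(s["ft_force"])
    print("t %.2f p %s ang %.1f r %.4f | Frad %.1f Fccw %.1f Fz %.1f | w %.4f g %.1f"%(s["clock"],p.round(4),np.degrees(a)%360,np.hypot(*r),f[:2]@U(a),f[:2]@U(a+np.pi/2),f[2],s["width"],s["finger_force"]));return s
def arc(a0,a1,n,c=None,r=.06):
    "rows from angle a0 to a1 (deg), tool units, from commanded pose taken at a0"
    c=C if c is None else np.array(c);R=np.array(observe()["eef_rot"])[:2,:2]
    for k in range(1,n+1):
        a=np.radians(a0+(a1-a0)*k/n);d=r*(U(a)-U(np.radians(a0)));print("[%.2f, %.2f, 0, 0]"%tuple(R.T@d/.025),end=", ")
    print()
E
python3 - <<'E'
from h import *
rep();arc(142,127,5)
E
```

```text
t 3.32 p [ 0.485  -0.0734  0.1767] ang 141.0 r 0.0605 | Frad 2.6 Fccw -1.2 Fz 6.4 | w 0.0234 g 21.0
[-0.05, 0.12, 0, 0], [-0.10, 0.23, 0, 0], [-0.16, 0.34, 0, 0], [-0.23, 0.45, 0, 0], [-0.30, 0.55, 0, 0],
```

>>> step_arm(
  plan=[
    [-0.05,0.12,0,0],
    [-0.1,0.23,0,0],
    [-0.16,0.34,0,0],
    [-0.23,0.45,0,0],
    [-0.3,0.55,0,0],
    [-0.3,0.55,0,0],
    [-0.3,0.55,0,0],
  ],
)

```text
clock: 3.9
tool_pos: [0.4963, -0.0622, 0.1767]
eef_rot: [[-0.956, 0.294, 0.001], [0.294, 0.956, 0.001], [-0.0, 0.001, -1.0]]
ft_force: [-2.0, 2.6, 6.4]
width: 0.0235
finger_force: 21.2
```

```bash
python3 - <<'E'
from h import *
rep();arc(127,97,12)
E
```

```text
t 3.90 p [ 0.4963 -0.0622  0.1767] ang 125.9 r 0.0609 | Frad 3.3 Fccw 0.1 Fz 6.4 | w 0.0235 g 21.2
[-0.06, 0.08, 0, 0], [-0.13, 0.16, 0, 0], [-0.20, 0.24, 0, 0], [-0.27, 0.32, 0, 0], [-0.35, 0.39, 0, 0], [-0.43, 0.46, 0, 0], [-0.51, 0.52, 0, 0], [-0.60, 0.58, 0, 0], [-0.69, 0.64, 0, 0], [-0.78, 0.69, 0, 0], [-0.87, 0.74, 0, 0], [-0.96, 0.78, 0, 0],
```

>>> step_arm(
  plan=[
    [-0.06,0.08,0,0],
    [-0.13,0.16,0,0],
    [-0.2,0.24,0,0],
    [-0.27,0.32,0,0],
    [-0.35,0.39,0,0],
    [-0.43,0.46,0,0],
    [-0.51,0.52,0,0],
    [-0.6,0.58,0,0],
    [-0.69,0.64,0,0],
    [-0.78,0.69,0,0],
    [-0.87,0.74,0,0],
    [-0.96,0.78,0,0],
    [-0.96,0.78,0,0],
  ],
)

```text
clock: 4.98
tool_pos: [0.5255, -0.0504, 0.1768]
eef_rot: [[-0.956, 0.294, 0.001], [0.294, 0.956, 0.001], [-0.001, 0.001, -1.0]]
ft_force: [-0.5, 6.4, 7.3]
width: 0.0234
finger_force: 21.3
```

```bash
python3 - <<'E'
from h import *
rep();arc(97,67,12)
E
```

```text
t 4.98 p [ 0.5255 -0.0504  0.1768] ang 96.1 r 0.0614 | Frad 6.5 Fccw -0.2 Fz 7.3 | w 0.0234 g 21.3
[-0.10, 0.04, 0, 0], [-0.19, 0.08, 0, 0], [-0.29, 0.11, 0, 0], [-0.40, 0.14, 0, 0], [-0.50, 0.16, 0, 0], [-0.60, 0.18, 0, 0], [-0.70, 0.19, 0, 0], [-0.81, 0.20, 0, 0], [-0.91, 0.21, 0, 0], [-1.02, 0.21, 0, 0], [-1.12, 0.20, 0, 0], [-1.23, 0.20, 0, 0],
```

```bash
cat >> h.py <<'E'
C=np.array([.5325,-.1101])
def arc2(a1,n,c=None,r=.06,a0=None):
    c=C if c is None else np.array(c);s=observe();R=np.array(s["eef_rot"])[:2,:2]
    p=np.array(s["tool_pos"])[:2];cmd=p-np.array(s["ft_force"])[:2]/15000
    if a0 is None:a0=np.degrees(np.arctan2(*(cmd-c)[::-1]))%360
    o=[]
    for k in range(1,n+1):
        d=c+r*U(np.radians(a0+(a1-a0)*k/n))-cmd;o.append("[%.2f, %.2f, 0, 0]"%tuple(R.T@d/.025))
    print("a0 %.1f"%a0);print(", ".join(o))
E
python3 - <<'E'
from h import *
rep(C);arc2(67,12)
E
```

```text
t 4.98 p [ 0.5255 -0.0504  0.1768] ang 96.7 r 0.0601 | Frad 6.5 Fccw -0.3 Fz 7.3 | w 0.0234 g 21.3
a0 96.7
[-0.09, 0.05, 0, 0], [-0.19, 0.09, 0, 0], [-0.29, 0.12, 0, 0], [-0.39, 0.15, 0, 0], [-0.49, 0.17, 0, 0], [-0.59, 0.19, 0, 0], [-0.69, 0.20, 0, 0], [-0.80, 0.21, 0, 0], [-0.90, 0.22, 0, 0], [-1.00, 0.22, 0, 0], [-1.11, 0.21, 0, 0], [-1.21, 0.20, 0, 0]
```

>>> step_arm(
  plan=[
    [-0.09,0.05,0,0],
    [-0.19,0.09,0,0],
    [-0.29,0.13,0,0],
    [-0.39,0.16,0,0],
    [-0.49,0.18,0,0],
    [-0.59,0.2,0,0],
    [-0.69,0.21,0,0],
    [-0.8,0.22,0,0],
    [-0.9,0.23,0,0],
    [-1.0,0.23,0,0],
    [-1.11,0.22,0,0],
    [-1.21,0.21,0,0],
    [-1.21,0.21,0,0],
  ],
)

```text
clock: 6.07
tool_pos: [0.5562, -0.0547, 0.1769]
eef_rot: [[-0.956, 0.294, 0.002], [0.294, 0.956, 0.001], [-0.002, 0.001, -1.0]]
ft_force: [1.4, 3.6, 7.0]
width: 0.0232
finger_force: 21.2
```

```bash
python3 - <<'E'
from h import *
rep(C);arc2(47,8)
E
```

```text
t 6.07 p [ 0.5562 -0.0547  0.1769] ang 66.8 r 0.0603 | Frad 3.9 Fccw 0.1 Fz 7.0 | w 0.0232 g 21.2
a0 66.8
[-0.10, -0.01, 0, 0], [-0.21, -0.03, 0, 0], [-0.31, -0.05, 0, 0], [-0.41, -0.08, 0, 0], [-0.51, -0.11, 0, 0], [-0.60, -0.15, 0, 0], [-0.70, -0.18, 0, 0], [-0.79, -0.23, 0, 0]
```

>>> step_arm(
  plan=[
    [-0.1,-0.01,0,0],
    [-0.21,-0.02,0,0],
    [-0.31,-0.04,0,0],
    [-0.41,-0.07,0,0],
    [-0.51,-0.1,0,0],
    [-0.6,-0.14,0,0],
    [-0.7,-0.17,0,0],
    [-0.79,-0.22,0,0],
    [-0.79,-0.22,0,0],
  ],
)

```text
clock: 6.82
tool_pos: [0.573, -0.0653, 0.1768]
eef_rot: [[-0.956, 0.294, 0.001], [0.294, 0.956, 0.002], [-0.0, 0.002, -1.0]]
ft_force: [-0.7, 7.3, 8.5]
width: 0.0236
finger_force: 21.3
```

```bash
python3 - <<'E'
from h import *
rep(C);arc2(22,10)
E
```

```text
t 6.82 p [ 0.573  -0.0653  0.1768] ang 47.9 r 0.0604 | Frad 4.9 Fccw 5.5 Fz 8.5 | w 0.0236 g 21.3
a0 47.6
[-0.09, -0.05, 0, 0], [-0.19, -0.10, 0, 0], [-0.28, -0.16, 0, 0], [-0.37, -0.22, 0, 0], [-0.45, -0.28, 0, 0], [-0.54, -0.35, 0, 0], [-0.62, -0.42, 0, 0], [-0.69, -0.50, 0, 0], [-0.76, -0.58, 0, 0], [-0.83, -0.66, 0, 0]
```

>>> step_arm(
  plan=[
    [-0.09,-0.05,0,0],
    [-0.19,-0.1,0,0],
    [-0.28,-0.15,0,0],
    [-0.37,-0.21,0,0],
    [-0.45,-0.27,0,0],
    [-0.54,-0.34,0,0],
    [-0.63,-0.41,0,0],
    [-0.7,-0.49,0,0],
    [-0.77,-0.57,0,0],
    [-0.84,-0.65,0,0],
    [-0.84,-0.65,0,0],
  ],
)

```text
clock: 7.73
tool_pos: [0.5885, -0.0872, 0.1768]
eef_rot: [[-0.956, 0.294, 0.002], [0.294, 0.956, 0.001], [-0.001, 0.002, -1.0]]
ft_force: [2.8, 6.9, 6.8]
width: 0.0236
finger_force: 21.2
```

```bash
python3 - <<'E'
from h import *
rep(C);arc2(5,7)
E
```

```text
t 7.73 p [ 0.5885 -0.0872  0.1768] ang 22.2 r 0.0605 | Frad 5.2 Fccw 5.3 Fz 6.8 | w 0.0236 g 21.2
a0 21.9
[-0.06, -0.08, 0, 0], [-0.12, -0.17, 0, 0], [-0.17, -0.25, 0, 0], [-0.22, -0.34, 0, 0], [-0.27, -0.43, 0, 0], [-0.31, -0.52, 0, 0], [-0.35, -0.61, 0, 0]
```

>>> step_arm(
  plan=[
    [-0.07,-0.08,0,0],
    [-0.13,-0.17,0,0],
    [-0.18,-0.25,0,0],
    [-0.24,-0.34,0,0],
    [-0.29,-0.43,0,0],
    [-0.33,-0.52,0,0],
    [-0.37,-0.61,0,0],
    [-0.37,-0.61,0,0],
  ],
)

```text
clock: 8.4
tool_pos: [0.5928, -0.1046, 0.1768]
eef_rot: [[-0.956, 0.294, 0.002], [0.294, 0.956, 0.001], [-0.001, 0.002, -1.0]]
ft_force: [2.5, 5.3, 6.6]
width: 0.0235
finger_force: 21.2
```

```bash
python3 - <<'E'
from h import *
rep(C);arc2(-2,4,r=.0607);arc2(-8,4,r=.0607)
E
```

```text
t 8.40 p [ 0.5928 -0.1046  0.1768] ang 5.2 r 0.0606 | Frad 3.0 Fccw 5.1 Fz 6.6 | w 0.0235 g 21.2
a0 4.9
[-0.04, -0.06, 0, 0], [-0.06, -0.13, 0, 0], [-0.09, -0.20, 0, 0], [-0.11, -0.27, 0, 0]
a0 4.9
[-0.06, -0.12, 0, 0], [-0.10, -0.25, 0, 0], [-0.13, -0.39, 0, 0], [-0.16, -0.52, 0, 0]
```

```bash
python3 - <<'E'
from h import *
s=observe();R=np.array(s["eef_rot"])[:2,:2]
cmd=np.array(s["tool_pos"])[:2]-np.array(s["ft_force"])[:2]/15000
acc=np.zeros(2)
for a in np.arange(2,-101,-3):
    w=R.T@(C+.0608*U(np.radians(a))-cmd)/.025;q=np.round(w-acc,2);acc+=q;print(a,q)
E
```

```text
2 [-0.06 -0.11]
-1 [-0.04 -0.12]
-4 [-0.03 -0.12]
-7 [-0.03 -0.13]
-10 [-0.01 -0.12]
-13 [-0.02 -0.13]
-16 [-0.   -0.13]
-19 [-0.   -0.12]
-22 [ 0.01 -0.13]
-25 [ 0.01 -0.13]
-28 [ 0.02 -0.12]
-31 [ 0.03 -0.13]
-34 [ 0.03 -0.12]
-37 [ 0.04 -0.12]
-40 [ 0.05 -0.12]
-43 [ 0.05 -0.12]
-46 [ 0.06 -0.11]
-49 [ 0.06 -0.11]
-52 [ 0.07 -0.11]
-55 [ 0.08 -0.1 ]
-58 [ 0.08 -0.1 ]
-61 [ 0.09 -0.09]
-64 [ 0.09 -0.09]
-67 [ 0.09 -0.08]
-70 [ 0.1  -0.08]
-73 [ 0.11 -0.08]
-76 [ 0.1  -0.07]
-79 [ 0.11 -0.06]
-82 [ 0.12 -0.06]
-85 [ 0.11 -0.05]
-88 [ 0.12 -0.04]
-91 [ 0.12 -0.04]
-94 [ 0.13 -0.03]
-97 [ 0.12 -0.03]
-100 [ 0.13 -0.02]
```

>>> step_arm(
  plan=[
    [-0.06,-0.11,0,0],
    [-0.06,-0.11,0,0],
  ],
)

```text
clock: 8.57
tool_pos: [0.5932, -0.1077, 0.1767]
eef_rot: [[-0.956, 0.294, 0.001], [0.294, 0.956, 0.001], [-0.001, 0.001, -1.0]]
ft_force: [1.3, 6.3, 6.4]
width: 0.0237
finger_force: 21.2
```

>>> step_arm(
  plan=[
    [-0.04,-0.12,0,0],
    [-0.04,-0.12,0,0],
  ],
)

```text
clock: 8.73
tool_pos: [0.5932, -0.1108, 0.1767]
eef_rot: [[-0.956, 0.294, 0.001], [0.294, 0.956, 0.001], [-0.001, 0.001, -1.0]]
ft_force: [0.1, 5.1, 5.6]
width: 0.0235
finger_force: 21.1
```

>>> step_arm(
  plan=[
    [-0.03,-0.12,0,0],
    [-0.03,-0.12,0,0],
  ],
)

```text
clock: 8.9
tool_pos: [0.593, -0.1139, 0.1767]
eef_rot: [[-0.956, 0.294, 0.001], [0.294, 0.956, 0.001], [-0.001, 0.002, -1.0]]
ft_force: [1.3, 5.5, 5.6]
width: 0.0236
finger_force: 21.1
```

>>> step_arm(
  plan=[
    [-0.03,-0.13,0,0],
    [-0.03,-0.13,0,0],
  ],
)

```text
clock: 9.07
tool_pos: [0.5929, -0.1168, 0.1767]
eef_rot: [[-0.956, 0.294, 0.001], [0.294, 0.956, 0.002], [-0.0, 0.003, -1.0]]
ft_force: [1.1, 9.4, 5.4]
width: 0.0233
finger_force: 21.4
```

>>> step_arm(
  plan=[
    [0,-0.04,0,0],
    [0,-0.04,0,0],
  ],
)

```text
clock: 9.23
tool_pos: [0.5928, -0.1171, 0.1767]
eef_rot: [[-0.956, 0.294, 0.002], [0.294, 0.956, 0.003], [-0.001, 0.003, -1.0]]
ft_force: [2.3, 12.4, 5.3]
width: 0.0236
finger_force: 21.6
```

>>> step_arm(
  plan=[
    [0,-0.03,0,0],
    [0,-0.03,0,0],
    [0,-0.03,0,0],
    [0,-0.03,0,0],
  ],
)

```text
clock: 9.57
tool_pos: [0.5927, -0.1175, 0.1768]
eef_rot: [[-0.956, 0.293, 0.002], [0.293, 0.956, 0.003], [-0.001, 0.004, -1.0]]
ft_force: [3.2, 13.9, 5.2]
width: 0.0235
finger_force: 21.7
```

```bash
python3 - <<'E'
from h import *
rep(C)
E
```

```text
t 9.57 p [ 0.5927 -0.1175  0.1768] ang 353.0 r 0.0607 | Frad 1.4 Fccw 14.2 Fz 5.2 | w 0.0235 g 21.7
```

>>> step_arm(
  plan=[
    [0,-0.03,0,0],
    [0,-0.03,0,0],
    [0,-0.03,0,0],
  ],
)

```text
clock: 9.82
tool_pos: [0.5926, -0.1179, 0.1768]
eef_rot: [[-0.956, 0.293, 0.002], [0.293, 0.956, 0.004], [-0.001, 0.004, -1.0]]
ft_force: [4.5, 16.6, 6.2]
width: 0.0235
finger_force: 22.0
```

```bash
python3 - <<'E'
from h import *
rep(C);arc2(23,9,r=.0605);
E
```

```text
t 9.82 p [ 0.5926 -0.1179  0.1768] ang 352.6 r 0.0606 | Frad 2.3 Fccw 17.1 Fz 6.2 | w 0.0235 g 22.0
a0 351.5
[0.25, -1.49, 0, 0], [1.35, -2.54, 0, 0], [2.85, -2.74, 0, 0], [4.17, -2.00, 0, 0], [4.80, -0.61, 0, 0], [4.48, 0.87, 0, 0], [3.34, 1.87, 0, 0], [1.83, 1.99, 0, 0], [0.54, 1.20, 0, 0]
```

```bash
sed -i 's/15000/5600/' h.py; python3 - <<'E'
from h import *
arc2(40,17,r=.0605,a0=-9.5)
E
```

```text
a0 -9.5
[0.01, 0.16, 0, 0], [0.04, 0.28, 0, 0], [0.07, 0.40, 0, 0], [0.11, 0.51, 0, 0], [0.15, 0.63, 0, 0], [0.20, 0.74, 0, 0], [0.26, 0.85, 0, 0], [0.32, 0.96, 0, 0], [0.38, 1.06, 0, 0], [0.45, 1.16, 0, 0], [0.53, 1.26, 0, 0], [0.61, 1.35, 0, 0], [0.70, 1.44, 0, 0], [0.78, 1.52, 0, 0], [0.88, 1.60, 0, 0], [0.98, 1.68, 0, 0], [1.08, 1.75, 0, 0]
```

>>> step_arm(
  plan=[
    [0.01,0.16,0,0],
    [0.04,0.28,0,0],
    [0.07,0.4,0,0],
    [0.11,0.51,0,0],
    [0.15,0.63,0,0],
    [0.2,0.74,0,0],
    [0.26,0.85,0,0],
    [0.32,0.96,0,0],
    [0.38,1.06,0,0],
    [0.45,1.16,0,0],
    [0.53,1.26,0,0],
    [0.61,1.35,0,0],
    [0.7,1.44,0,0],
    [0.78,1.52,0,0],
    [0.88,1.6,0,0],
    [0.98,1.68,0,0],
    [1.08,1.75,0,0],
  ],
)

```text
clock: 11.23
tool_pos: [0.5787, -0.0706, 0.1766]
eef_rot: [[-0.956, 0.295, 0.0], [0.295, 0.956, -0.001], [-0.001, -0.001, -1.0]]
ft_force: [-1.9, -3.0, 6.0]
width: 0.0232
finger_force: 21.3
```

```bash
python3 - <<'E'
from h import *
rep(C);arc2(82,14,r=.0605)
E
```

```text
t 11.23 p [ 0.5787 -0.0706  0.1766] ang 40.6 r 0.0608 | Frad -3.4 Fccw -1.1 Fz 6.0 | w 0.0232 g 21.3
a0 40.8
[0.13, 0.03, 0, 0], [0.24, 0.09, 0, 0], [0.35, 0.14, 0, 0], [0.46, 0.19, 0, 0], [0.58, 0.23, 0, 0], [0.70, 0.26, 0, 0], [0.82, 0.29, 0, 0], [0.95, 0.31, 0, 0], [1.07, 0.33, 0, 0], [1.19, 0.34, 0, 0], [1.32, 0.34, 0, 0], [1.44, 0.34, 0, 0], [1.57, 0.33, 0, 0], [1.69, 0.31, 0, 0]
```

>>> step_arm(
  plan=[
    [0.13,0.03,0,0],
    [0.24,0.08,0,0],
    [0.35,0.13,0,0],
    [0.46,0.18,0,0],
    [0.58,0.22,0,0],
    [0.7,0.25,0,0],
    [0.82,0.28,0,0],
    [0.95,0.3,0,0],
    [1.07,0.32,0,0],
    [1.19,0.33,0,0],
    [1.32,0.33,0,0],
    [1.44,0.33,0,0],
    [1.57,0.32,0,0],
    [1.69,0.3,0,0],
  ],
)

```text
clock: 12.4
tool_pos: [0.541, -0.0504, 0.1768]
eef_rot: [[-0.956, 0.294, 0.001], [0.294, 0.956, 0.0], [-0.001, 0.001, -1.0]]
ft_force: [1.7, 2.8, 6.2]
width: 0.0235
finger_force: 21.2
```

```bash
python3 - <<'E'
from h import *
rep(C);arc2(97,6,r=.0605)
E
```

```text
t 12.40 p [ 0.541  -0.0504  0.1768] ang 81.9 r 0.0603 | Frad 3.0 Fccw -1.2 Fz 6.2 | w 0.0235 g 21.2
a0 82.1
[0.11, 0.01, 0, 0], [0.21, -0.01, 0, 0], [0.31, -0.04, 0, 0], [0.41, -0.07, 0, 0], [0.51, -0.11, 0, 0], [0.60, -0.15, 0, 0]
```

>>> step_arm(
  plan=[
    [0.11,0.01,0,0],
    [0.21,-0.01,0,0],
    [0.31,-0.04,0,0],
    [0.41,-0.07,0,0],
    [0.51,-0.11,0,0],
    [0.6,-0.15,0,0],
    [0.6,-0.15,0,0],
  ],
)

```text
clock: 12.98
tool_pos: [0.5257, -0.0501, 0.1769]
eef_rot: [[-0.956, 0.295, 0.002], [0.295, 0.956, -0.001], [-0.002, 0.0, -1.0]]
ft_force: [5.2, -0.9, 3.9]
width: 0.0234
finger_force: 20.9
```

```bash
python3 - <<'E'
from h import *
rep(C);arc2(112,6,r=.0605)
E
```

```text
t 12.98 p [ 0.5257 -0.0501  0.1769] ang 96.4 r 0.0604 | Frad -1.4 Fccw -5.0 Fz 3.9 | w 0.0234 g 20.9
a0 97.3
[0.09, -0.05, 0, 0], [0.18, -0.10, 0, 0], [0.27, -0.15, 0, 0], [0.36, -0.21, 0, 0], [0.44, -0.27, 0, 0], [0.52, -0.33, 0, 0]
```

```bash
python3 - <<'E'
from h import *
rep(C);arc2(147,17,r=.0605)
E
```

```text
t 12.98 p [ 0.5257 -0.0501  0.1769] ang 96.4 r 0.0604 | Frad -1.4 Fccw -5.0 Fz 3.9 | w 0.0234 g 20.9
a0 97.3
[0.11, -0.06, 0, 0], [0.22, -0.12, 0, 0], [0.32, -0.18, 0, 0], [0.42, -0.25, 0, 0], [0.52, -0.33, 0, 0], [0.62, -0.41, 0, 0], [0.71, -0.49, 0, 0], [0.79, -0.58, 0, 0], [0.87, -0.68, 0, 0], [0.95, -0.77, 0, 0], [1.02, -0.88, 0, 0], [1.08, -0.98, 0, 0], [1.14, -1.09, 0, 0], [1.20, -1.20, 0, 0], [1.25, -1.31, 0, 0], [1.29, -1.43, 0, 0], [1.33, -1.55, 0, 0]
```

>>> step_arm(
  plan=[
    [0.11,-0.06,0,0],
    [0.22,-0.12,0,0],
    [0.32,-0.18,0,0],
    [0.42,-0.25,0,0],
    [0.52,-0.33,0,0],
    [0.62,-0.41,0,0],
    [0.71,-0.49,0,0],
    [0.79,-0.58,0,0],
    [0.87,-0.68,0,0],
    [0.95,-0.77,0,0],
    [1.02,-0.88,0,0],
    [1.08,-0.98,0,0],
    [1.14,-1.09,0,0],
    [1.2,-1.2,0,0],
    [1.25,-1.31,0,0],
    [1.29,-1.43,0,0],
    [1.33,-1.55,0,0],
  ],
)

```text
clock: 14.4
tool_pos: [0.4827, -0.0766, 0.1767]
eef_rot: [[-0.956, 0.294, 0.002], [0.294, 0.956, 0.001], [-0.001, 0.002, -1.0]]
ft_force: [5.3, 6.0, 4.1]
width: 0.0235
finger_force: 21.1
```

```bash
python3 - <<'E'
from h import *
rep(C);arc2(197,17,r=.0605)
E
```

```text
t 14.40 p [ 0.4827 -0.0766  0.1767] ang 146.1 r 0.0601 | Frad -1.1 Fccw -7.9 Fz 4.1 | w 0.0235 g 21.1
a0 147.4
[0.04, -0.12, 0, 0], [0.06, -0.24, 0, 0], [0.08, -0.36, 0, 0], [0.09, -0.48, 0, 0], [0.10, -0.61, 0, 0], [0.09, -0.73, 0, 0], [0.09, -0.85, 0, 0], [0.07, -0.97, 0, 0], [0.05, -1.10, 0, 0], [0.03, -1.22, 0, 0], [-0.00, -1.34, 0, 0], [-0.04, -1.45, 0, 0], [-0.09, -1.57, 0, 0], [-0.14, -1.68, 0, 0], [-0.19, -1.79, 0, 0], [-0.25, -1.90, 0, 0], [-0.32, -2.00, 0, 0]
```

>>> step_arm(
  plan=[
    [0.04,-0.12,0,0],
    [0.06,-0.24,0,0],
    [0.08,-0.36,0,0],
    [0.09,-0.48,0,0],
    [0.1,-0.61,0,0],
    [0.09,-0.73,0,0],
    [0.09,-0.85,0,0],
    [0.07,-0.97,0,0],
    [0.05,-1.1,0,0],
    [0.03,-1.22,0,0],
    [0,-1.34,0,0],
    [-0.04,-1.45,0,0],
    [-0.09,-1.57,0,0],
    [-0.14,-1.68,0,0],
    [-0.19,-1.79,0,0],
    [-0.25,-1.9,0,0],
    [-0.32,-2.0,0,0],
  ],
)

```text
clock: 15.82
tool_pos: [0.4749, -0.1265, 0.1765]
eef_rot: [[-0.956, 0.294, 0.0], [0.294, 0.956, 0.002], [0.0, 0.002, -1.0]]
ft_force: [-2.4, 6.2, 7.0]
width: 0.0233
finger_force: 21.6
```

```bash
python3 - <<'E'
from h import *
rep(C);arc2(247,17,r=.0605)
E
```

```text
t 15.82 p [ 0.4749 -0.1265  0.1765] ang 195.9 r 0.0599 | Frad 0.6 Fccw -6.6 Fz 7.0 | w 0.0233 g 21.6
a0 197.0
[-0.05, -0.12, 0, 0], [-0.13, -0.21, 0, 0], [-0.21, -0.31, 0, 0], [-0.30, -0.39, 0, 0], [-0.39, -0.48, 0, 0], [-0.48, -0.56, 0, 0], [-0.58, -0.63, 0, 0], [-0.69, -0.70, 0, 0], [-0.79, -0.77, 0, 0], [-0.90, -0.82, 0, 0], [-1.01, -0.88, 0, 0], [-1.13, -0.92, 0, 0], [-1.25, -0.96, 0, 0], [-1.37, -1.00, 0, 0], [-1.49, -1.03, 0, 0], [-1.61, -1.05, 0, 0], [-1.73, -1.06, 0, 0]
```

>>> step_arm(
  plan=[
    [-0.05,-0.12,0,0],
    [-0.13,-0.21,0,0],
    [-0.21,-0.31,0,0],
    [-0.3,-0.39,0,0],
    [-0.39,-0.48,0,0],
    [-0.48,-0.56,0,0],
    [-0.58,-0.63,0,0],
    [-0.69,-0.7,0,0],
    [-0.79,-0.77,0,0],
    [-0.9,-0.82,0,0],
    [-1.01,-0.88,0,0],
    [-1.13,-0.92,0,0],
    [-1.25,-0.96,0,0],
    [-1.37,-1.0,0,0],
    [-1.49,-1.03,0,0],
    [-1.61,-1.05,0,0],
    [-1.73,-1.06,0,0],
  ],
)

```text
clock: 17.23
tool_pos: [0.5079, -0.1649, 0.1764]
eef_rot: [[-0.956, 0.294, -0.001], [0.294, 0.956, 0.001], [0.001, 0.001, -1.0]]
ft_force: [-7.1, 2.1, 8.8]
width: 0.0231
finger_force: 21.9
```

```bash
python3 - <<'E'
from h import *
rep(C);arc2(297,17,r=.0605)
E
```

```text
t 17.23 p [ 0.5079 -0.1649  0.1764] ang 245.8 r 0.0601 | Frad 0.9 Fccw -7.3 Fz 8.8 | w 0.0231 g 21.9
a0 247.0
[-0.12, -0.03, 0, 0], [-0.25, -0.04, 0, 0], [-0.37, -0.03, 0, 0], [-0.49, -0.02, 0, 0], [-0.62, -0.01, 0, 0], [-0.74, 0.01, 0, 0], [-0.86, 0.04, 0, 0], [-0.98, 0.08, 0, 0], [-1.10, 0.12, 0, 0], [-1.21, 0.16, 0, 0], [-1.32, 0.22, 0, 0], [-1.43, 0.28, 0, 0], [-1.54, 0.34, 0, 0], [-1.64, 0.41, 0, 0], [-1.74, 0.48, 0, 0], [-1.84, 0.56, 0, 0], [-1.93, 0.65, 0, 0]
```

>>> step_arm(
  plan=[
    [-0.12,-0.03,0,0],
    [-0.25,-0.04,0,0],
    [-0.37,-0.03,0,0],
    [-0.49,-0.02,0,0],
    [-0.62,-0.01,0,0],
    [-0.74,0.01,0,0],
    [-0.86,0.04,0,0],
    [-0.98,0.08,0,0],
    [-1.1,0.12,0,0],
    [-1.21,0.16,0,0],
    [-1.32,0.22,0,0],
    [-1.43,0.28,0,0],
    [-1.54,0.34,0,0],
    [-1.64,0.41,0,0],
    [-1.74,0.48,0,0],
    [-1.84,0.56,0,0],
    [-1.93,0.65,0,0],
  ],
)

```text
clock: 18.65
tool_pos: [0.5588, -0.1644, 0.1765]
eef_rot: [[-0.956, 0.295, -0.001], [0.295, 0.956, -0.001], [0.001, -0.001, -1.0]]
ft_force: [-5.1, -4.4, 9.0]
width: 0.0232
finger_force: 21.5
```

```bash
python3 - <<'E'
from h import *
rep(C);arc2(347,17,r=.0605)
E
```

```text
t 18.65 p [ 0.5588 -0.1644  0.1765] ang 295.8 r 0.0604 | Frad 1.7 Fccw -6.5 Fz 9.0 | w 0.0232 g 21.5
a0 296.9
[-0.10, 0.08, 0, 0], [-0.18, 0.17, 0, 0], [-0.26, 0.27, 0, 0], [-0.33, 0.37, 0, 0], [-0.40, 0.47, 0, 0], [-0.46, 0.58, 0, 0], [-0.52, 0.69, 0, 0], [-0.57, 0.81, 0, 0], [-0.61, 0.92, 0, 0], [-0.65, 1.04, 0, 0], [-0.68, 1.16, 0, 0], [-0.71, 1.28, 0, 0], [-0.73, 1.40, 0, 0], [-0.74, 1.53, 0, 0], [-0.75, 1.65, 0, 0], [-0.75, 1.78, 0, 0], [-0.74, 1.90, 0, 0]
```

>>> step_arm(
  plan=[
    [-0.1,0.08,0,0],
    [-0.18,0.17,0,0],
    [-0.26,0.27,0,0],
    [-0.33,0.37,0,0],
    [-0.4,0.47,0,0],
    [-0.46,0.58,0,0],
    [-0.52,0.69,0,0],
    [-0.57,0.81,0,0],
    [-0.61,0.92,0,0],
    [-0.65,1.04,0,0],
    [-0.68,1.16,0,0],
    [-0.71,1.28,0,0],
    [-0.73,1.4,0,0],
    [-0.74,1.53,0,0],
    [-0.75,1.65,0,0],
    [-0.75,1.78,0,0],
    [-0.74,1.9,0,0],
  ],
)

```text
clock: 20.07
tool_pos: [0.5912, -0.1249, 0.1767]
eef_rot: [[-0.955, 0.295, 0.001], [0.295, 0.955, -0.002], [-0.001, -0.002, -1.0]]
ft_force: [0.9, -7.1, 7.1]
width: 0.0233
finger_force: 21.3
```

```bash
python3 - <<'E'
from h import *
rep(C);arc2(397,17,r=.0605,a0=347)
E
```

```text
t 20.07 p [ 0.5912 -0.1249  0.1767] ang 345.9 r 0.0606 | Frad 2.6 Fccw -6.7 Fz 7.1 | w 0.0233 g 21.3
a0 347.0
[-0.00, 0.12, 0, 0], [0.02, 0.25, 0, 0], [0.04, 0.37, 0, 0], [0.07, 0.49, 0, 0], [0.11, 0.61, 0, 0], [0.15, 0.72, 0, 0], [0.20, 0.84, 0, 0], [0.26, 0.95, 0, 0], [0.32, 1.06, 0, 0], [0.38, 1.16, 0, 0], [0.45, 1.26, 0, 0], [0.53, 1.36, 0, 0], [0.61, 1.46, 0, 0], [0.70, 1.55, 0, 0], [0.79, 1.63, 0, 0], [0.88, 1.71, 0, 0], [0.98, 1.79, 0, 0]
```

>>> step_arm(
  plan=[
    [0,0.12,0,0],
    [0.02,0.25,0,0],
    [0.04,0.37,0,0],
    [0.07,0.49,0,0],
    [0.11,0.61,0,0],
    [0.15,0.72,0,0],
    [0.2,0.84,0,0],
    [0.26,0.95,0,0],
    [0.32,1.06,0,0],
    [0.38,1.16,0,0],
    [0.45,1.26,0,0],
    [0.53,1.36,0,0],
    [0.61,1.46,0,0],
    [0.7,1.55,0,0],
    [0.79,1.63,0,0],
    [0.88,1.71,0,0],
    [0.98,1.79,0,0],
  ],
)

```text
clock: 21.48
tool_pos: [0.5816, -0.0747, 0.1769]
eef_rot: [[-0.956, 0.295, 0.002], [0.295, 0.956, -0.002], [-0.003, -0.001, -1.0]]
ft_force: [5.0, -4.8, 5.1]
width: 0.0235
finger_force: 21.3
```

```bash
python3 - <<'E'
from h import *
rep(C);arc2(92,18,r=.0605)
E
```

```text
t 21.48 p [ 0.5816 -0.0747  0.1769] ang 35.8 r 0.0605 | Frad 1.3 Fccw -6.8 Fz 5.1 | w 0.0235 g 21.3
a0 37.0
[0.10, 0.08, 0, 0], [0.21, 0.15, 0, 0], [0.33, 0.21, 0, 0], [0.44, 0.26, 0, 0], [0.56, 0.31, 0, 0], [0.68, 0.35, 0, 0], [0.81, 0.39, 0, 0], [0.93, 0.42, 0, 0], [1.06, 0.44, 0, 0], [1.19, 0.45, 0, 0], [1.32, 0.46, 0, 0], [1.45, 0.46, 0, 0], [1.58, 0.46, 0, 0], [1.71, 0.45, 0, 0], [1.83, 0.43, 0, 0], [1.96, 0.40, 0, 0], [2.08, 0.37, 0, 0], [2.21, 0.33, 0, 0]
```

>>> step_arm(
  plan=[
    [0.1,0.08,0,0],
    [0.21,0.15,0,0],
    [0.33,0.21,0,0],
    [0.44,0.26,0,0],
    [0.56,0.31,0,0],
    [0.68,0.35,0,0],
    [0.81,0.39,0,0],
    [0.93,0.42,0,0],
    [1.06,0.44,0,0],
    [1.19,0.45,0,0],
    [1.32,0.46,0,0],
    [1.45,0.46,0,0],
    [1.58,0.46,0,0],
    [1.71,0.45,0,0],
    [1.83,0.43,0,0],
    [1.96,0.4,0,0],
    [2.08,0.37,0,0],
    [2.21,0.33,0,0],
    [2.21,0.33,0,0],
  ],
)

```text
clock: 23.07
tool_pos: [0.531, -0.0499, 0.1769]
eef_rot: [[-0.956, 0.294, 0.002], [0.294, 0.956, -0.0], [-0.002, 0.001, -1.0]]
ft_force: [5.2, 1.1, 4.4]
width: 0.0234
finger_force: 21.0
```

```bash
python3 - <<'E'
from h import *
rep(C)
E
```

```text
t 23.07 p [ 0.531  -0.0499  0.1769] ang 91.4 r 0.0603 | Frad 1.0 Fccw -5.2 Fz 4.4 | w 0.0234 g 21.0
```

>>> step_arm(
  plan=[
    [-0.04,0,0,0],
    [-0.04,0,0,0],
    [-0.04,0,0,0],
    [-0.04,0,0,0],
    [-0.04,0,0,0],
    [-0.04,0,0,0],
  ],
  hand=0.15,
)

```text
clock: 23.57
tool_pos: [0.5312, -0.0501, 0.1762]
eef_rot: [[-0.956, 0.294, -0.0], [0.294, 0.956, 0.0], [0.0, -0.0, -1.0]]
ft_force: [-0.5, 0.5, 0.3]
width: 0.049
finger_force: 0.0
```

Free of the handle. Now straight up, then clear of the view.

>>> step_arm(
  plan=[
    [0,0,-0.5,0],
    [0,0,-1,0],
    [0,0,-2,0],
    [0,0,-3,0],
    [0,0,-4,0],
    [0,0,-5,0],
    [0,0,-5,0],
    [5,8,-5,0],
    [5,8,-5,0],
    [5,8,-5,0],
    [5,8,-5,0],
    [5,8,-5,0],
    [5,8,-5,0],
    [5,8,-5,0],
    [5,8,-5,0],
  ],
)

```text
clock: 24.82
tool_pos: [0.4702, 0.1789, 0.301]
eef_rot: [[-0.957, 0.292, -0.0], [0.292, 0.957, -0.0], [0.0, -0.0, -1.0]]
ft_force: [1.0, -0.0, -0.1]
width: 0.0489
finger_force: 0.0
```

```bash
python3 - <<'E'
from h import *
rep(C)
s=read_camera("scene");t=read_camera("top")
f=lambda im:np.clip(255*(im/255.)**.5,0,255).astype(np.uint8)
a=cv2.resize(f(t["image"][185:285,285:385]),(400,400),interpolation=cv2.INTER_CUBIC)
b=cv2.resize(f(s["image"][190:290,195:295]),(400,400),interpolation=cv2.INTER_CUBIC)
cv2.imwrite("pics/c3.png",np.hstack([a,b]))
E
```

```text
t 24.82 p [0.4702 0.1789 0.301 ] ang 102.2 r 0.2957 | Frad -0.2 Fccw -0.9 Fz -0.1 | w 0.0489 g 0.0
```

View pics/c3.png

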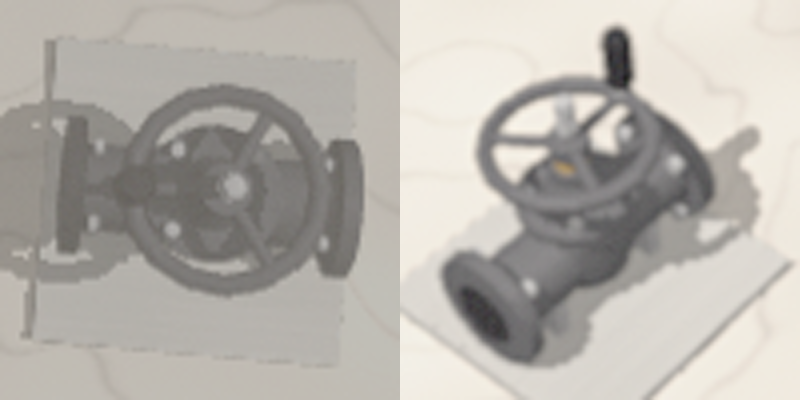

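The plate corners sit at the same crop pixels as before: (50,38), (355,60), (338,366) and (28,340). The handle is at about 91° (crop (135,187)), and the gripper is clear of everything.

```bash
python3 -c "
from station import *
print(finish_job())"
```

```text
the job is handed in; nothing more can be done
None
```

The valve was shut until the wheel stopped dead at the seat (about 17 N at the handle), then opened one full turn counted from where the wheel picked the stem up again (located to within about 7°). The wheel is released, the plate hasn't moved in the top view, and the job is handed in with no verdict returned.

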